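# Close the pickle press and screw its plate down

### The job

Get the pickle press working: with a fingertip push the clip at each end of the box upright until it is fully closed over the lid, then stroke the wings of the screw round clockwise (seen from above) until the plate comes down on the cucumbers, and about half a turn more so that its spring presses on them. Only push with the fingers: do not pinch or lift the lid, the screw or the box, leave the press where it stands, and do not disturb the paddle, tongs, jar and trays.

Things in the scene. Friction and masses are not known exactly. Their poses are not given: they have to be found in the camera images.
- pickle_box: clear plastic box of a pickle press, 120 x 176 x 90 mm, walls 4 mm, standing loose on the worktop (about 1.7 kg with its filling). Origin at the centre of its underside, z up, y along its long side; a clip hinges at each short end (+y and -y). It slides if shoved sideways with about 10 N or more.
- press_lid: white lid, 126 x 184 mm, lying loose on the box rim with a lip inside it; the ledges under the clips reach 98 mm from the centre, along y. Origin at the centre of its underside (90 mm above the box origin); top of the lid 7 mm higher, collar round the screw 17 mm higher. Nothing but the clips keeps the screw from lifting it.
- press_plate: white pressing plate inside the box, 98 x 152 x 5 mm, hung under the screw on a spring. It goes down 2.55 mm per radian of the screw. Origin on the screw axis; the plate's underside is 23 mm below the origin.
- cucumbers: two layers of small whole cucumbers in the box. Origin at the box origin; their highest skin is 54 mm above it, which is where the plate's underside lands.
- clip_left (a joint): grey end clip at the box's +y end, 54 mm wide, 73 mm from its hinge to its top; hinge line along the box's x, 93 mm from the centre and 40 mm above the box underside. 0 = closed: upright, hook over the lid's ledge, against its stop; grows as it leans outward (to 0.9). Light friction, under 1 N at the top; stays where it is left. Its top swings inward and up as it closes.
- clip_right (a joint): the same clip at the box's -y end, its mirror image: 0 = closed, grows as it leans outward.
- clip_left_top (a point): point on the upper outer face of the +y clip, 70 mm above its hinge line and 12 mm outboard of it when closed (so 105 mm from the box centre and 110 mm above the box underside); moves with the clip. The clip's outermost edge is 2.5 mm farther out.
- clip_right_top (a point): the same point on the -y clip.
- wing_screw (a joint): turn of the wing screw (rad): grows as it is turned clockwise seen from above, which lowers screw and plate 16 mm a turn (right-hand thread). About 0.05 N m of friction, stays where it is left. The plate meets the cucumbers at about 5.2; over the next 0.6 rad the lid rises 1.5 mm to the clips' hooks, then the spring presses with 3 N and 2.5 N more per radian. Stop at 11.
- wing_centre (a point): centre of the grey wing head on the screw, on its axis at mid height of the wings. The two wings point along +x and -x of this frame; they reach 47 mm from the axis, end in round lobes 24 mm across, and are 7 to 9 mm thick; hub 24 mm across. It sinks with the screw: 132 mm above the worktop when the plate meets the cucumbers, 124 mm half a turn later.
- rice_paddle_b: wooden rice paddle lying on the worktop, 183 x 104 x 5 mm, bystander
- glass_jar: glass jar with a screw cap, 54 mm across, 85 mm high, standing behind the press, bystander
- tray_pack: flat nest of clear take-away trays, 120 x 131 x 26 mm, lying behind the press, bystander
- tongs: steel tongs lying on the worktop at the left, 90 x 152 x 13 mm, bystander
There are look-alikes about, which are no part of the job. Of the things that look like the press_lid, the larger one is meant.

How it is judged:
By the outcome, as a careful person would: the job done as asked, in the order asked, and still so for the second after the job is handed in, with the robot touching nothing.
It also fails if it takes over 67 s, if anything falls off the work surface, if the arm or the gripper's body presses on something with over 40 N, if the wrist force passes 120 N, or if a joint passes its speed limit or range.

### The arm

A 6-joint arm with a two-finger parallel gripper is mounted at the origin on a cart in front of the work surface, level with it; the furniture and walls round the work are solid. World frame = base frame: x ahead of the robot, y to its left, z up, the work surface at z = 0. Lengths are in m, angles in rad, forces in N, time in s.
With the tool pointing down it reaches from about 0.3 to 0.875 m from the base axis. Payload 6.4 kg.
Tool frame: the origin (TCP) lies midway between the tips of the shut fingers; the grasp point (between the pads) lies 19 mm behind it; z points along the fingers, y is the line along which they close (so a half turn about z gives the same grasp; the last joint's range is limited). The gripper opens to 85 mm and grips with 20 to 120 N. Pads are 22 mm wide; open, the fingers measure 114 mm over their backs; the gripper's body (76 mm by 85 mm) begins 54 mm behind the grasp point. The pads swing forward as they close: fully open they stand 13 mm farther back than shut.
Start: joints at [0.969, 0.181, 1.607, -0, 1.354, -0.206], TCP at [0.222, 0.531, 0.194] pointing down, gripper open.
Joint ranges: [-2.99, 2.99], [-0.89, 2.07], [0.3, 2.58], [-1.14, 4.28], [0, 2.63], [-3.12, 3.12]. Speed limits (rad/s): [2.57, 2.57, 3.01, 3.14, 3.14, 3.14].

### API

Orientations are given as a unit quaternion [w, x, y, z].
In Python, from bench import sensors, vision, ctrl gives the robot as it stands.
- The arm moves only by the tool carry_out, never from a script. Its argument "deltas" is text: rows parted by semicolons, each of 7 numbers parted by spaces: the shift along the tool's x, y, z in mm, then the turn, a rotation vector about the tool's x, y, z in rad, then the closure, from 0 (fully open) to 1 (shut). In form: tx ty tz ax ay az claw; .... A call has 1 to 12 rows; each row is the pose to reach, as a shift and turn from the pose commanded when the call began, along the tool's axes at that moment; what a row does not reach only later rows make up. A row lasts 1/8 s, in which the tool goes at most 62.5 mm and 10.7 degrees, less where a joint would pass 70% of its speed; a pose out of reach is approached as far as the arm can. A call with a gripper value outside its range is refused whole. The fingers move at their own pace and stop on an object; the grip force is fixed at half the most. Time passes only in rows, so rows that repeat a pose let the fingers close. It gives the time, the measured TCP pose, the force, the opening and the grip force at its end, in the units of the state.
- sensors.get_obs(): the state, without advancing time (a new reading comes with each control period).
- vision.camera(name): name is "scene" or "top" or "wrist"; returns the picture (400x640x3 uint8, blue, green, red); there is no depth.
- vision.camera_model(name): a dict with "K" (3x3 intrinsics, pixels), "extrinsics" (4x4, takes a point from world to camera coordinates); the wrist camera has in their place "hand_eye" (4x4, takes a point from camera to tool coordinates, whose origin is the TCP and whose axes are the flange's). Camera axes: x right, y down, z forward; pixel columns grow to the right and rows downward; lengths in m; the calibration is good to about 2 mm. A picture is of the moment at which its call begins: read the wrist's pose just before it. camera_model takes no time and is no camera call.
- ctrl.hand_in(): hands the job in; it is judged then, once.
The state is a dict: "time_s": time; "q": joint angles; "dq": joint speeds; "joint_efforts": joint torques, N m; "eef_pos": TCP position; "eef_rot": TCP orientation; "wrist_force": force on the tool from outside, world axes, zero at the start; "torque": the same for the moment, N m; "opening": opening from 0.0 (shut) to 1.0 (fully open); "grasp_force": force on a finger pad.
Only numpy, scipy, OpenCV 4.12 (cv2) and the standard library are available. Lean on these libraries where they do the work, as an engineer would, in place of code of your own. Each camera call takes 0.05 s, during which the arm holds its last target. There are 200 camera calls.

## Working session

There is one attempt and no reset: what is moved stays moved. The work goes in short steps, Python scripts to look and compute and a tool call to move; the robot and the scene stay as the last step left them, time stands still between calls to the robot, and variables do not carry over. Pictures are saved under pics/ and viewed, at most 10 in all, crops included, and the job is handed in when it is done.

Besides the shell and the picture viewer there is one more tool, called after "Request:" by a JSON object that holds its "op" and its "data", one argument or row to a line. carry_out: Moves the arm, as the interface text tells. Its arguments: {"type":"object","properties":{"deltas":{"type":"string"}},"required":["deltas"]}

```bash
ls; mkdir -p pics; python3 - <<'E'
from bench import sensors, vision, ctrl
import cv2,json
o=sensors.get_obs();print(o)
for n in("scene","top"):
    im=vision.camera(n);cv2.imwrite(f"pics/{n}0.png",im)
    m=vision.camera_model(n);print(n,m)
print(vision.camera_model("wrist"))
E
```

```text
pics
{'time_s': 0.0, 'q': array([ 9.68672102e-01,  1.81574302e-01,  1.60798122e+00,  6.49180758e-06,
        1.35380539e+00, -2.06315697e-01]), 'dq': array([-1.22066282e-06, -5.42788860e-04, -8.79404381e-04, -3.35712567e-03,
        1.48920836e-04,  8.88764062e-04]), 'joint_efforts': array([ 2.98354171e-03, -4.44870651e+01, -3.51348281e+01,  1.03977693e-04,
        9.03252047e-03,  3.93091545e-05]), 'eef_pos': array([0.22133229, 0.53003667, 0.19317846]), 'eef_rot': array([-3.50642863e-04,  1.96615546e-01,  9.80480263e-01, -8.11629333e-04]), 'wrist_force': array([ 0.3727815 ,  0.29655044, -0.54894498]), 'torque': array([-0.02783972, -0.05324893, -0.02607431]), 'grasp_force': 0.0, 'opening': 0.9992996689372274}
scene {'K': array([[438.34227531,   0.        , 325.7542385 ],
       [  0.        , 438.34227531, 200.87492864],
       [  0.        ,   0.        ,   1.        ]]), 'extrinsics': array([[ 0.70659391, -0.70758036,  0.0074214 , -0.33087928],
       [-0.3584343 , -0.36693805, -0.85841792,  0.35447118],
       [ 0.61012285,  0.60389279, -0.51289726,  1.23671811],
       [ 0.      
[... 285 characters left out ...]

       [-0.98843752,  0.00759839, -0.1514382 ,  0.60422228],
       [ 0.15138027, -0.00769756, -0.98844563,  1.42276758],
       [ 0.        ,  0.        ,  0.        ,  1.        ]])}
{'K': array([[359.78128493,   0.        , 318.32589386],
       [  0.        , 359.78128493, 195.72420712],
       [  0.        ,   0.        ,   1.        ]]), 'hand_eye': array([[ 7.71499857e-04, -9.60252103e-01, -2.79133129e-01,
         7.09341234e-02],
       [ 9.99998867e-01,  1.10156820e-03, -1.02561886e-03,
        -2.90456064e-04],
       [ 1.29233684e-03, -2.79132021e-01,  9.60251865e-01,
        -1.80446576e-01],
       [ 0.00000000e+00,  0.00000000e+00,  0.00000000e+00,
         1.00000000e+00]])}
```

View pics/scene0.png

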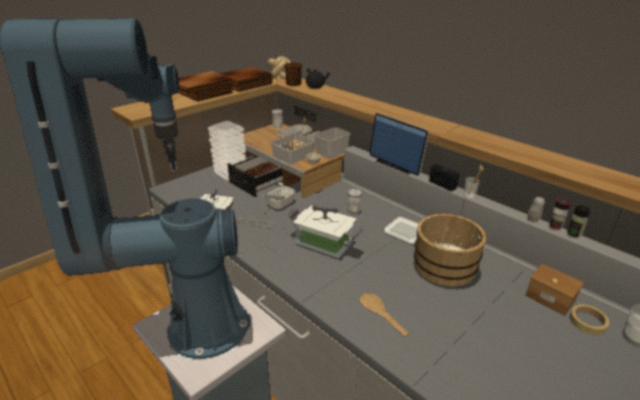

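View pics/top0.png

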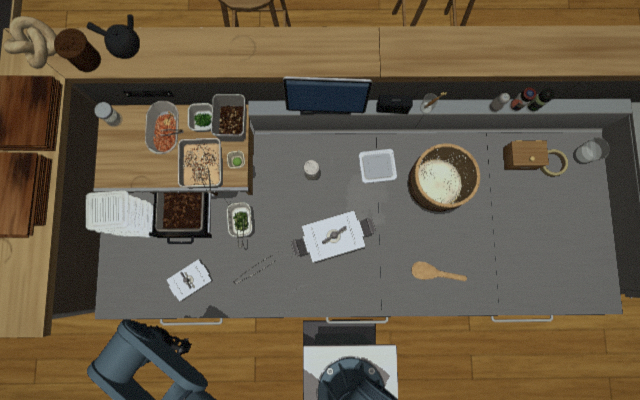

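```bash
cat > h.py <<'E'
from bench import sensors, vision, ctrl
import cv2, numpy as np
from scipy.spatial.transform import Rotation as R
def cam(n):
    m=vision.camera_model(n);K=m["K"]
    if n!="wrist":
        E=m["extrinsics"];return K,E
    o=sensors.get_obs();q=o["eef_rot"];T=np.eye(4);T[:3,:3]=R.from_quat(q,scalar_first=True).as_matrix();T[:3,3]=o["eef_pos"]
    return K,np.linalg.inv(T@m["hand_eye"])
def ray(c,px,z):
    K,E=c;Ri=E[:3,:3].T;C=-Ri@E[:3,3]
    d=Ri@np.linalg.solve(K,[px[0],px[1],1.]);return C+d*(z-C[2])/d[2]
def proj(c,p):
    K,E=c;v=K@(E[:3,:3]@np.asarray(p)+E[:3,3]);return v[:2]/v[2]
E
python3 - <<'E'
from h import *
im=cv2.imread("pics/top0.png");c=cam("top")
cv2.imwrite("pics/crop0.png",cv2.resize(im[195:280,280:390],None,fx=7,fy=7,interpolation=cv2.INTER_CUBIC))
g=im.min(2);m=np.zeros_like(g);m[200:275,290:380]=(g[200:275,290:380]>150)*255
n,l,s,ce=cv2.connectedComponentsWithStats(m);k=1+s[1:,4].argmax()
r=cv2.minAreaRect(np.argwhere(l==k)[:,::-1].astype(np.float32));print(r,s[k])
P=np.array([ray(c,p,.097) for p in cv2.boxPoints(r)]);print(P.round(4),P.mean(0))
for i in range(4):
    d=P[(i+1)%4]-P[i];print(np.linalg.norm(d),np.arctan2(d[1],d[0]))
E
```

```text
((332.96331787109375, 235.7110137939453), (37.54679489135742, 58.523189544677734), 73.3007583618164) [ 302  211   63   51 1985]
[[ 0.5494  0.1673  0.097 ]
 [ 0.6047 -0.0209  0.097 ]
 [ 0.4838 -0.054   0.097 ]
 [ 0.43    0.1321  0.097 ]] [0.51694378 0.05613113 0.097     ]
0.19618542923526588 -1.284970697092145
0.12534647064441318 -2.874939670019875
0.193691691914271 1.8521985051093646
0.12446668469689254 0.2865692504319019
```

View pics/crop0.png

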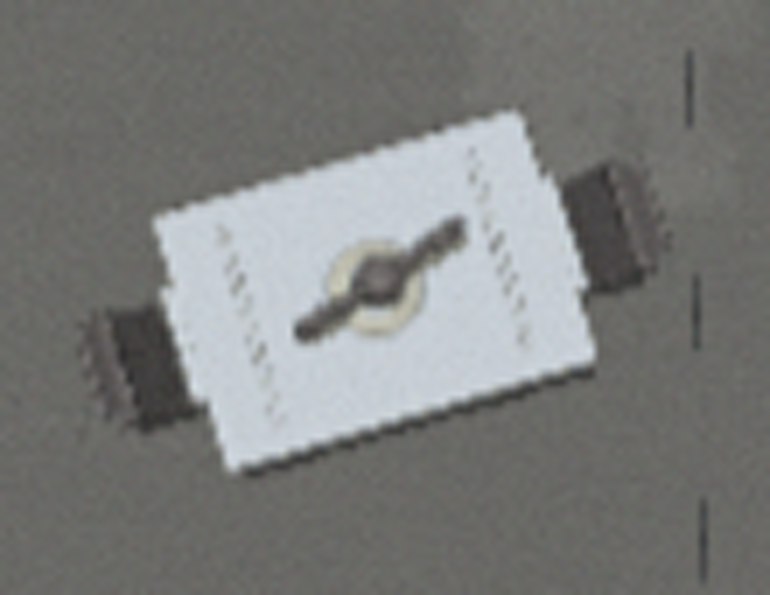

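```bash
python3 - <<'E'
from h import *
c=cam("top");s=cam("scene");yaw=.284
C=np.array([.517,.056]);X=np.array([np.cos(yaw),np.sin(yaw)]);Y=np.array([-X[1],X[0]])
for sg in(1,-1):
  for a in(0,.3,.45,.6,.75,.9):
    o=[]
    for h,t in((73,14.5),(73,0)):
      y=93+t*np.cos(a)+h*np.sin(a);z=40+h*np.cos(a)-t*np.sin(a)
      p=np.r_[C+sg*Y*y/1e3,z/1e3];o+=[((proj(c,p)-[280,195])*7).round(),proj(s,p).round()]
    print(sg,a,*o)
a=ray(c,(280+305/7,195+332/7),.143);b=ray(c,(280+455/7,195+228/7),.143)
print(a,b,(a+b)/2,np.linalg.norm(a-b),np.arctan2(*(b-a)[1::-1]))
im=cv2.imread("pics/scene0.png");cv2.imwrite("pics/crop1.png",cv2.resize(im[195:265,280:370],None,fx=8,fy=8,interpolation=cv2.INTER_CUBIC))
E
```

```text
1 0 [153. 347.] [298. 208.] [183. 338.] [302. 209.]
1 0.3 [111. 361.] [293. 208.] [139. 351.] [297. 208.]
1 0.45 [ 92. 367.] [291. 209.] [119. 358.] [294. 208.]
1 0.6 [ 76. 373.] [289. 210.] [100. 365.] [292. 209.]
1 0.75 [ 63. 379.] [288. 211.] [ 83. 371.] [290. 210.]
1 0.9 [ 52. 384.] [287. 213.] [ 69. 377.] [288. 211.]
-1 0 [591. 215.] [352. 224.] [562. 224.] [348. 223.]
-1 0.3 [631. 204.] [358. 228.] [604. 212.] [354. 225.]
-1 0.45 [648. 200.] [360. 230.] [624. 207.] [357. 227.]
-1 0.6 [663. 197.] [362. 232.] [641. 202.] [359. 229.]
-1 0.75 [674. 195.] [364. 235.] [656. 199.] [362. 232.]
-1 0.9 [683. 194.] [366. 238.] [669. 197.] [363. 234.]
[0.49072219 0.08891501 0.143     ] [0.53808135 0.01928494 0.143     ] [0.51440177 0.05409998 0.143     ] 0.08420947623875637 -0.9735144351165474
```

View pics/crop1.png

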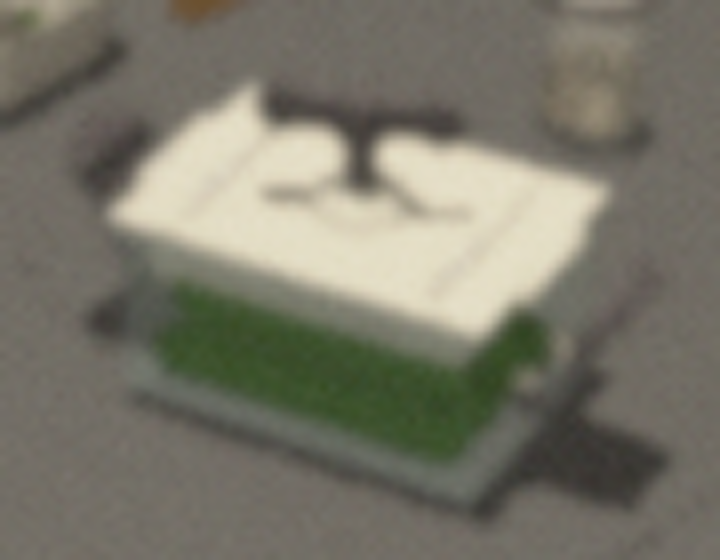

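Request:
{"op": "carry_out", "data": {
  "deltas": "-40 -20 -55 0 0 0.15 1; -90 -48 -55 0 0 0.3 1; -140 -75 -55 0 0 0.45 1; -190 -100 -55 0 0 0.6 1; -240 -130 -55 0 0 0.75 1; -290 -155 -55 0 0 0.891 1; -339 -180 -55 0 0 0.891 1; -339 -180 -55 0 0 0.891 1; -339 -180 -55 0 0 0.891 1; -339 -180 -55 0 0 0.891 1"
}}

```text
time_s: 1.35
eef_pos: [0.4642, 0.2348, 0.249]
eef_rot: [-0.0, 0.599, 0.801, -0.0]
wrist_force: [0.7, 0.4, -0.2]
opening: -0.003
grasp_force: 0.0
```

```bash
cat >> h.py <<'E'
yaw=.284;C=np.array([.516,.055]);X=np.array([np.cos(yaw),np.sin(yaw)]);Y=np.array([-X[1],X[0]])
def st():
    o=sensors.get_obs();d=o["eef_pos"][:2]-C;f=o["wrist_force"]
    M=R.from_quat(o["eef_rot"],scalar_first=True).as_matrix()
    print("t",round(o["time_s"],2),"box x,y,z mm",(1e3*np.array([d@X,d@Y,o["eef_pos"][2]])).round(1),"F box",np.round([f[:2]@X,f[:2]@Y,f[2]],1),"yaw_y",round(np.arctan2(M[1,1],M[0,1]),4),"tilt",M[2].round(3),"op",round(o["opening"],2),"q6",o["q"][5].round(2))
E
python3 - <<'E'
from h import *
st();im=vision.camera("wrist");cv2.imwrite("pics/w0.png",im)
E
```

```text
t 1.35 box x,y,z mm [  0.6 187.1 249. ] F box [ 0.8  0.2 -0.2] yaw_y 0.2857 tilt [ 0. -0. -1.] op -0.0 q6 -0.05
```

View pics/w0.png

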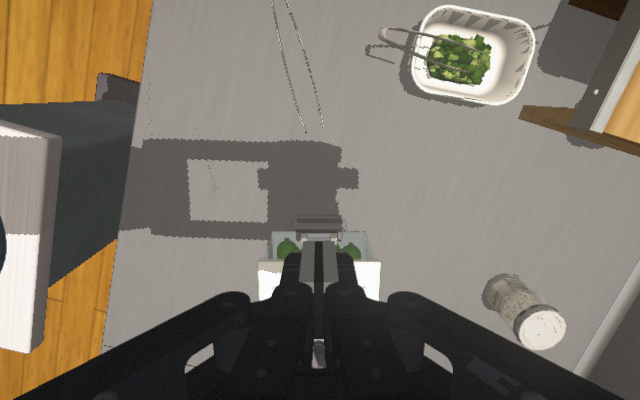

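```bash
python3 - <<'E'
from h import *
c=cam("wrist")
for px in((297,215),(343,215),(320,215),(259,262),(379,262)):
    for z in(.088,.097):
        p=ray(c,px,z);d=p[:2]-C;print(px,z,(1e3*np.array([d@X,d@Y])).round(1))
for z in(.06,.075,.249):print(proj(c,np.r_[C+.187*Y,z]))
E
```

```text
(297, 215) 0.088 [-21.1 138.1]
(297, 215) 0.097 [-20.5 141.2]
(343, 215) 0.088 [ 25.1 138.2]
(343, 215) 0.097 [ 24.5 141.4]
(320, 215) 0.088 [  2.  138.2]
(320, 215) 0.097 [  2.  141.3]
(259, 262) 0.088 [-61.5  86. ]
(259, 262) 0.097 [-59.8  90.5]
(379, 262) 0.088 [63.9 86.4]
(379, 262) 0.097 [62.2 90.9]
[318.12615982 161.74754246]
[318.10922519 164.57997516]
[317.72815199 228.31708332]
```

Request:
{"op": "carry_out", "data": {
  "deltas": "0 0 50 0 0 0 1; 0 0 110 0 0 0 1; 0 0 169 0 0 0 1; 0 0 169 0 0 0 1; -10 0 169 0 0 0 1; -20 0 169 0 0 0 1; -30 0 167 0 0 0 1; -38 0 165 0 0 0 1; -46 0 162 0 0 0 1; -54 0 158 0 0 0 1; -60 0 155 0 0 0 1; -60 0 155 0 0 0 1"
}}

```text
time_s: 2.9
eef_pos: [0.4823, 0.1758, 0.0944]
eef_rot: [0.0, 0.6, 0.8, 0.0]
wrist_force: [-0.1, -0.3, 0.3]
opening: -0.001
grasp_force: 0.0
```

```bash
python3 - <<'E'
from h import *
st();c=cam("wrist");im=vision.camera("wrist");cv2.imwrite("pics/w1.png",im[140:400,160:480])
E
```

```text
t 2.9 box x,y,z mm [  1.5 125.5  94.4] F box [-0.2 -0.2  0.3] yaw_y 0.2834 tilt [-0.     0.001 -1.   ] op -0.0 q6 -0.17
```

View pics/w1.png

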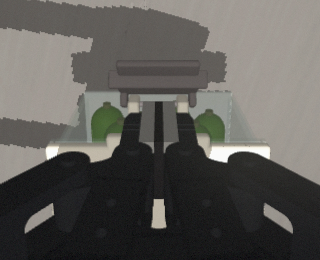

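```bash
python3 - <<'E'
from h import *
t=vision.camera("top");s=vision.camera("scene");w=cv2.imread("pics/w1.png");cv2.imwrite("pics/top1.png",t)
f=lambda a,W,H:cv2.resize(a,(W,H),interpolation=cv2.INTER_CUBIC)
a=np.hstack([f(t[205:275,270:350],400,350),f(s[195:265,270:350],400,350)])
b=f(w[30:130,60:260],500,250);b=np.hstack([b,f(cv2.imread("pics/w0.png")[190:290,240:400],300,250)[:, :300]])
cv2.imwrite("pics/comp.png",np.vstack([a,b]))
E
```

```text
(no output)
```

View pics/comp.png

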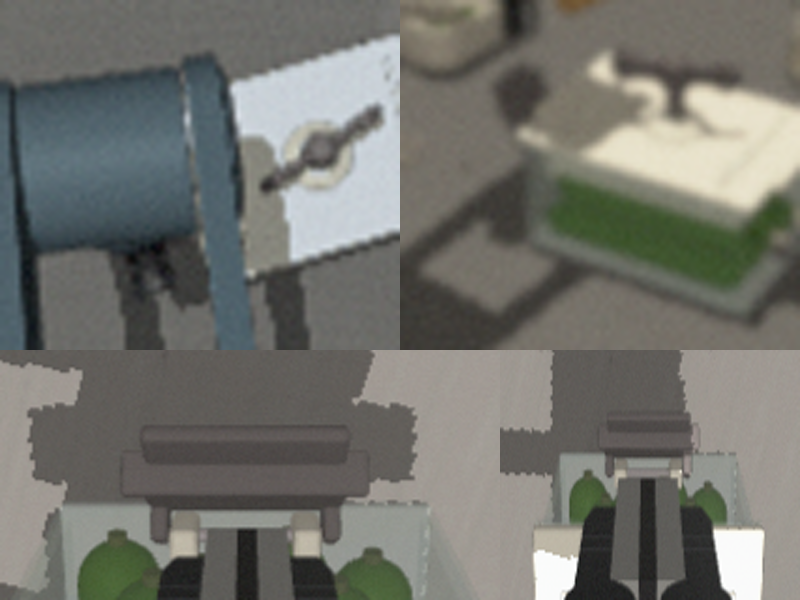

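```bash
python3 - <<'E'
from h import *
m=vision.camera_model("wrist");K=m["K"]
def wc(x,y,z):
    T=np.eye(4);T[:3,0]=[*Y,0];T[:3,1]=[*X,0];T[2,2]=-1;T[:3,2]=[0,0,-1];T[:3,3]=[*(C+X*x/1e3+Y*y/1e3),z/1e3]
    return K,np.linalg.inv(T@m["hand_eye"])
for nm,c in(("w0",wc(.6,187,249)),("w1",wc(1.5,125.5,94.4))):
  for a in(0,.15,.3,.45,.6):
    o=[]
    for h,t in((73,14.5),(73,0),(70,12),(60,12),(0,0)):
      y=93+t*np.cos(a)+h*np.sin(a);z=40+h*np.cos(a)-t*np.sin(a);L,Rr=[proj(c,np.r_[C+X*s*.027+Y*y/1e3,z/1e3]) for s in(-1,1)]
      o.append((int(L[1]),int(Rr[0]-L[0])))
    print(nm,a,o)
E
```

```text
w0 0 [(253, 56), (267, 55), (254, 55), (250, 54), (237, 46)]
w0 0.15 [(241, 56), (256, 55), (243, 55), (240, 54), (237, 46)]
w0 0.3 [(230, 55), (245, 55), (232, 55), (231, 53), (237, 46)]
w0 0.45 [(218, 55), (233, 55), (221, 55), (222, 53), (237, 46)]
w0 0.6 [(208, 54), (222, 55), (211, 54), (214, 52), (237, 46)]
w1 0 [(275, 107), (300, 105), (276, 105), (267, 100), (242, 76)]
w1 0.15 [(252, 107), (280, 106), (255, 105), (250, 100), (242, 76)]
w1 0.3 [(230, 106), (259, 107), (234, 105), (233, 99), (242, 76)]
w1 0.45 [(209, 105), (237, 106), (214, 103), (216, 98), (242, 76)]
w1 0.6 [(189, 102), (216, 105), (195, 101), (201, 96), (242, 76)]
```

Request:
{"op": "carry_out", "data": {
  "deltas": "0 0 -20 0 0 0 1; 0 0 -50 0 0 0 1; 30 0 -50 0 0 0 1; 65 0 -50 0 0 0 1; 65 0 -50 0 0 0 1; 65 0 -10 0 0 0 1; 65 0 20 0 0 0 1; 65 0 35 0 0 0 1; 65 0 35 0 0 0 1; 65 0 35 0 0 0 1"
}}

```text
time_s: 4.3
eef_pos: [0.4648, 0.2387, 0.0602]
eef_rot: [0.001, 0.6, 0.8, 0.001]
wrist_force: [-0.9, 1.2, 1.2]
opening: -0.001
grasp_force: 0.0
```

```bash
python3 - <<'E'
from h import *
st();c=cam("wrist");im=vision.camera("wrist");cv2.imwrite("pics/w2.png",im)
for a in(.3,.45,.6):
    for h,t in((73,14.5),(73,0)):
      y=93+t*np.cos(a)+h*np.sin(a);z=40+h*np.cos(a)-t*np.sin(a);print(a,h,t,proj(c,np.r_[C+Y*y/1e3,z/1e3]).round())
E
```

```text
t 4.3 box x,y,z mm [  2.3 190.7  60.2] F box [-0.5  1.4  1.2] yaw_y 0.2839 tilt [-0.     0.002 -1.   ] op -0.0 q6 -0.04
0.3 73 14.5 [314. 389.]
0.3 73 0 [314. 421.]
0.45 73 14.5 [314. 363.]
0.45 73 0 [314. 396.]
0.6 73 14.5 [314. 337.]
0.6 73 0 [314. 370.]
```

View pics/w2.png

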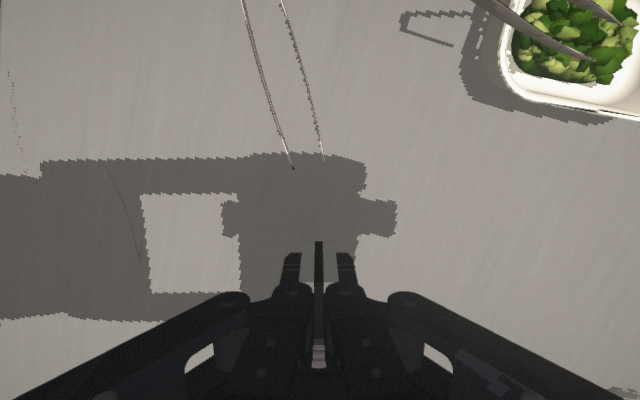

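Request:
{"op": "carry_out", "data": {
  "deltas": "-15 0 0 0 0 0 1; -30 0 0 0 0 0 1; -38 0 -2 0 0 0 1; -44 0 -4 0 0 0 1; -50 0 -6 0 0 0 1; -56 0 -9 0 0 0 1; -61 0 -12 0 0 0 1; -65 0 -14 0 0 0 1; -65 0 -14 0 0 0 1"
}}

```text
time_s: 5.48
eef_pos: [0.4821, 0.176, 0.0733]
eef_rot: [0.0, 0.6, 0.8, 0.0]
wrist_force: [0.6, 0.2, -0.1]
opening: 0.001
grasp_force: 0.0
```

```bash
python3 - <<'E'
from h import *
st();c=cam("wrist");im=vision.camera("wrist");cv2.imwrite("pics/w3.png",im)
s=vision.camera("scene");cv2.imwrite("pics/s3.png",s)
f=lambda a,W,H:cv2.resize(a,(W,H),interpolation=cv2.INTER_CUBIC)
cv2.imwrite("pics/comp3.png",np.hstack([f(im[150:350,220:420],400,400),f(s[195:265,270:340],400,400)]))
E
```

```text
t 5.47 box x,y,z mm [  1.4 125.7  73.3] F box [ 0.6  0.1 -0.1] yaw_y 0.2837 tilt [-0.  0. -1.] op 0.0 q6 -0.17
```

View pics/comp3.png

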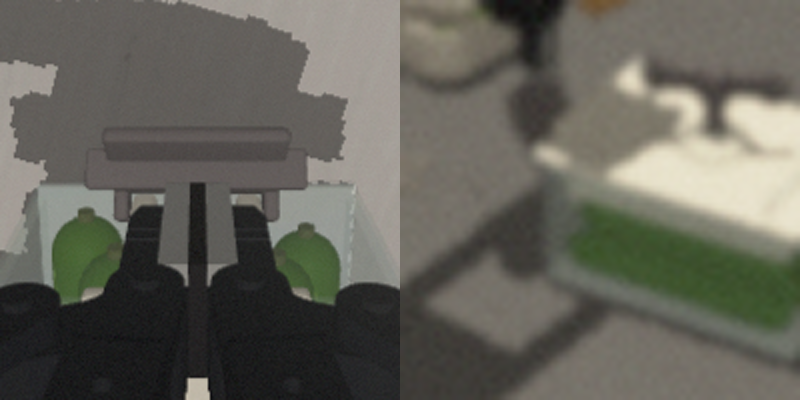

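```bash
python3 - <<'E'
from h import *
c=cam("wrist");st()
for a in(0,.15,.3,.4,.5,.6,.75,.9):
    o=[]
    for h,t in((73,14.5),(73,0),(73,-10),(60,12),(0,0)):
      y=93+t*np.cos(a)+h*np.sin(a);z=40+h*np.cos(a)-t*np.sin(a);L,Rr=[proj(c,np.r_[C+X*s*.027+Y*y/1e3,z/1e3]) for s in(-1,1)]
      o.append((int(L[1]),int(Rr[0]-L[0])))
    print(a,o)
for x in(-11,-7,0,11):
  print(x,[proj(c,np.r_[sensors.get_obs()["eef_pos"]+np.r_[Y*x/1e3,h/1e3]])[1].round() for h in(0,10,20,40)])
print(np.linalg.norm(np.array(vision.camera_model('wrist')['hand_eye'])[:3,3]))
E
```

```text
t 5.58 box x,y,z mm [  1.2 126.   73.1] F box [-0.8  0.7 -0.1] yaw_y 0.284 tilt [ 0. -0. -1.] op 0.0 q6 -0.17
0 [(299, 121), (327, 118), (346, 116), (289, 112), (256, 83)]
0.15 [(274, 121), (305, 120), (326, 119), (270, 112), (256, 83)]
0.3 [(249, 120), (281, 120), (304, 120), (250, 111), (256, 83)]
0.4 [(232, 119), (265, 120), (288, 121), (238, 110), (256, 83)]
0.5 [(217, 117), (248, 119), (271, 121), (226, 109), (256, 83)]
0.6 [(202, 114), (232, 118), (254, 120), (214, 107), (256, 83)]
0.75 [(183, 110), (210, 115), (230, 118), (199, 104), (256, 83)]
0.9 [(167, 106), (190, 111), (207, 115), (186, 101), (256, 83)]
-11 [np.float64(247.0), np.float64(255.0), np.float64(264.0), np.float64(285.0)]
-7 [np.float64(240.0), np.float64(248.0), np.float64(256.0), np.float64(277.0)]
0 [np.float64(228.0), np.float64(235.0), np.float64(243.0), np.float64(262.0)]
11 [np.float64(209.0), np.float64(215.0), np.float64(222.0), np.float64(238.0)]
0.19377840073733807
```

```bash
python3 - <<'E'
from h import *
s=cam("scene");p=sensors.get_obs()["eef_pos"]
for h in(0,.016,.03,.042,.073):print(h,proj(s,p+[0,0,h]).round(1))
im=cv2.imread("pics/s3.png");print(im[192:222,289:300].mean(2).round().astype(int))
E
```

```text
0 [294.3 215.8]
0.016 [294.2 212.1]
0.03 [294.1 208.8]
0.042 [294. 206.]
0.073 [293.7 198.6]
[[ 34  30  23  23  24  29  25  23  29  23  25]
 [ 25  29  29  26  23  27  19  21  21  25  39]
 [ 28  21  26  28  25  27  26  26  18  39  58]
 [ 23  22  24  23  26  30  15  22  25  50  77]
 [ 19  17  21  23  24  19  23  26  36  64  91]
 [ 21  23  20  20  24  20  23  35  46  74  99]
 [ 37  31  19  19  25  21  33  46  65  89 104]
 [ 56  41  29  27  27  38  42  56  77  97 105]
 [ 77  62  40  24  26  37  56  64  80 102 109]
 [ 90  69  45  30  32  46  66  71  82 103 108]
 [ 88  73  45  33  33  49  69  73  83 101 108]
 [ 82  60  43  31  33  51  68  74  82 101 106]
 [ 69  55  39  33  39  51  67  71  85 100 108]
 [ 67  64  52  34  39  50  65  68  87 101 108]
 [ 82  82  70  55  48  51  67  78  85 101 111]
 [ 98  96  88  72  61  66  73  81  90 101 108]
 [107 103  92  76  70  69  75  77  85  96 105]
 [102  98  84  73  69  67  69  72  81  91 103]
 [ 95  82  68  62  59  64  62  64  68  85 100]
 [ 84  69  62  60  61  63  59  60  66  81  96]
 [ 76  70  57  61  55  59  62  62  64  72  87]
 [ 74  67  58  58  60  58  57  63  62  70  86]
 [ 79  67  61  58  61  55  59  58  66  80  97]
 [ 81  71  61  59  57  61  60  68  79  93 106]
 [ 89  73  63  59  62  56  61  74  97 108 112]
 [ 93  79  65  60  63  60  64  81 104 117 117]
 [103  89  77  65  57  65  74  90 106 113 117]
 [105  96  84  68  73  90  95 105 112 117 116]
 [111 107  95  86 104 128 134 134 127 120 116]
 [111 106 102 102 125 158 171 170 158 140 128]]
```

Request:
{"op": "carry_out", "data": {
  "deltas": "10 5 0 0 0 0 1; 25 14 0 0 0 0 1; 37 14 0 0 0 0 1; 37 14 20 0 0 0 1; 37 14 40 0 0 0 1; 37 14 55 0 0 0 1; 37 14 65 0 0 0 1; 37 14 69 0 0 0 1; 37 14 70 0 0 0 1; 37 14 70 0 0 0 1"
}}

```text
time_s: 6.82
eef_pos: [0.4855, 0.2157, 0.0036]
eef_rot: [0.0, 0.6, 0.8, 0.0]
wrist_force: [0.3, 1.2, -0.2]
opening: 0.0
grasp_force: 0.0
```

```bash
python3 - <<'E'
from h import *
st()
E
```

```text
t 6.83 box x,y,z mm [ 15.7 162.8   3.6] F box [ 0.6  1.1 -0.2] yaw_y 0.2839 tilt [-0.     0.001 -1.   ] op 0.0 q6 -0.09
```

Request:
{"op": "carry_out", "data": {
  "deltas": "0 0 2 0 0 0 1; 0 0 4 0 0 0 1; 0 0 6 0 0 0 1; 0 0 6 0 0 0 1"
}}

```text
time_s: 7.32
eef_pos: [0.4847, 0.2156, -0.0031]
eef_rot: [-0.0, 0.6, 0.8, -0.0]
wrist_force: [-0.2, -0.0, 0.8]
opening: -0.004
grasp_force: 0.0
```

Request:
{"op": "carry_out", "data": {
  "deltas": "0 0 3 0 0 0 1; 0 0 6 0 0 0 1; 0 0 9 0 0 0 1; 0 0 9 0 0 0 1"
}}

```text
time_s: 7.82
eef_pos: [0.4846, 0.2156, -0.0123]
eef_rot: [-0.0, 0.6, 0.8, -0.0]
wrist_force: [-0.0, 0.1, -0.0]
opening: 0.002
grasp_force: 0.0
```

Request:
{"op": "carry_out", "data": {
  "deltas": "0 0 3 0 0 0 1; 0 0 5 0 0 0 1; 0 0 7 0 0 0 1; 0 0 7 0 0 0 1"
}}

```text
time_s: 8.32
eef_pos: [0.4848, 0.2156, -0.0191]
eef_rot: [-0.0, 0.6, 0.8, -0.0]
wrist_force: [1.0, -0.3, 0.2]
opening: -0.001
grasp_force: 0.0
```

Request:
{"op": "carry_out", "data": {
  "deltas": "0 0 3 0 0 0 1; 0 0 5 0 0 0 1; 0 0 7 0 0 0 1; 0 0 7 0 0 0 1"
}}

```text
time_s: 8.82
eef_pos: [0.4848, 0.2156, -0.0261]
eef_rot: [-0.0, 0.6, 0.8, -0.0]
wrist_force: [-0.2, -0.0, -0.7]
opening: 0.002
grasp_force: 0.0
```

```bash
python3 - <<'E'
from h import *
st();im=vision.camera("wrist");cv2.imwrite("pics/w4.png",im)
print(im[200:290:3,[292,308,319,330,347]].mean(2).round().astype(int).T)
E
```

```text
t 8.82 box x,y,z mm [ 15.  162.9 -26.1] F box [-0.2  0.  -0.7] yaw_y 0.284 tilt [ 0. -0. -1.] op 0.0 q6 -0.09
[[ 93  94  93  94  92  93  91  93  91  94  93  90  93  93  94  92  92  92
   31  28  28  28  31  42  31  29  25  26  31  28]
 [ 96  94  95  93  95  94  95  96  96  93  93  95  92  94  90  93  93  91
   92  95  93  94  93  94  92  93  93  91 121  35]
 [ 95  96  93  93  92  95  96  94  94  92  93  93  91  92  26  32  31  30
   29  30  27  25  28  33  29  25  26  23  37  38]
 [ 93  91  94  92  92  92  92  93  93  91  92  92  92  92  91  92  92  91
   95  93  94  93  94  94  92  90  89  90  77  32]
 [ 95  97  93  94  95  92  96  94  93  92  93  94  96  92  93  92  91  94
   35  33  32  34  33  42  33  31  28  29  27  31]]
```

```bash
python3 - <<'E'
from h import *
for n in("w0","w2","w3","w4"):
    im=cv2.imread(f"pics/{n}.png");print(n,[im[r-2:r+3,c-2:c+3].mean((0,1)).round().tolist() for r,c in((225,308),(250,308),(270,308),(250,319),(270,292))])
a=cv2.imread("pics/w2.png").astype(int);b=cv2.imread("pics/w4.png").astype(int)
d=abs(a-b).mean(2);print(d[200:290:6,296:344:4].round().astype(int))
E
```

```text
w0 [[89.0, 90.0, 96.0], [88.0, 92.0, 93.0], [88.0, 92.0, 93.0], [37.0, 38.0, 39.0], [40.0, 40.0, 40.0]]
w2 [[88.0, 92.0, 95.0], [89.0, 93.0, 94.0], [88.0, 92.0, 94.0], [30.0, 31.0, 33.0], [34.0, 33.0, 34.0]]
w3 [[72.0, 73.0, 79.0], [89.0, 93.0, 95.0], [89.0, 93.0, 94.0], [30.0, 31.0, 32.0], [35.0, 34.0, 34.0]]
w4 [[90.0, 94.0, 97.0], [89.0, 93.0, 94.0], [89.0, 93.0, 94.0], [29.0, 29.0, 31.0], [35.0, 34.0, 34.0]]
[[0 2 2 3 5 2 2 2 3 1 2 0]
 [1 1 1 1 2 4 3 2 3 1 1 1]
 [2 2 1 4 3 6 4 2 2 4 1 2]
 [4 4 2 4 1 0 4 1 1 2 1 1]
 [1 1 0 1 1 2 2 1 1 3 3 2]
 [1 1 6 2 1 1 3 1 1 1 2 1]
 [3 2 3 2 1 1 3 1 2 2 0 1]
 [1 1 2 1 4 3 1 2 2 2 1 1]
 [1 3 1 1 2 2 6 1 1 3 1 2]
 [4 5 3 0 1 2 7 1 2 1 2 1]
 [1 3 4 1 1 3 3 2 2 1 1 5]
 [1 1 2 2 2 1 6 1 2 2 1 5]
 [2 1 3 2 1 2 3 2 2 1 0 2]
 [2 1 1 2 1 7 3 1 5 2 3 4]
 [2 6 3 4 1 2 3 1 1 1 3 3]]
```

Request:
{"op": "carry_out", "data": {
  "deltas": "0 0 2 0 0 0 1; 0 0 4 0 0 0 1; 0 0 6 0 0 0 1; 0 0 6 0 0 0 1"
}}

```text
time_s: 9.38
eef_pos: [0.4847, 0.2156, -0.0322]
eef_rot: [-0.0, 0.6, 0.8, -0.0]
wrist_force: [-0.8, 0.5, 0.6]
opening: 0.003
grasp_force: 0.0
```

Request:
{"op": "carry_out", "data": {
  "deltas": "0 0 2 0 0 0 1; 0 0 4 0 0 0 1; 0 0 6 0 0 0 1; 0 0 6 0 0 0 1"
}}

```text
time_s: 9.88
eef_pos: [0.485, 0.2156, -0.0371]
eef_rot: [-0.0, 0.6, 0.8, -0.0]
wrist_force: [-3.8, -0.6, 9.7]
opening: 0.001
grasp_force: 4.7
```

Request:
{"op": "carry_out", "data": {
  "deltas": "0 0 -10 0 0 0 1; 5 0 -45 0 0 0 1; 5 -15 -76 0 0 0 1; 0 -15 -76 0 0 0 1; -8 -15 -76 0 0 0 1; -15 -15 -77 0 0 0 1; -22 -15 -80 0 0 0 1; -28 -15 -83 0 0 0 1; -34 -15 -87 0 0 0 1; -39 -15 -90 0 0 0 1; -42 -15 -92 0 0 0 1; -42 -15 -92 0 0 0 1"
}}

```text
time_s: 11.38
eef_pos: [0.4826, 0.1709, 0.0543]
eef_rot: [0.0, 0.6, 0.8, 0.0]
wrist_force: [-0.1, -0.2, 0.1]
opening: 0.002
grasp_force: 0.0
```

```bash
python3 - <<'E'
from h import *
st();im=vision.camera("wrist");cv2.imwrite("pics/w5.png",im);c=cam("wrist")
for a in(0,.1,.2,.3,.5):
    o=[]
    for h,t in((73,14.5),(73,0),(0,0)):
      y=93+t*np.cos(a)+h*np.sin(a);z=40+h*np.cos(a)-t*np.sin(a);o.append(proj(c,np.r_[C+X*.022+Y*y/1e3,z/1e3]).round())
    print(a,*o)
print(im[200:330:3,[272,365]].round().astype(int).mean(2).T.round())
E
```

```text
t 11.38 box x,y,z mm [  0.4 120.6  54.3] F box [-0.2 -0.2  0.1] yaw_y 0.2837 tilt [-0.     0.001 -1.   ] op 0.0 q6 -0.18
0 [375. 315.] [373. 346.] [355. 263.]
0.1 [375. 296.] [374. 330.] [355. 263.]
0.2 [375. 277.] [374. 313.] [355. 263.]
0.3 [374. 257.] [374. 294.] [355. 263.]
0.5 [373. 221.] [374. 257.] [355. 263.]
[[ 92.  95.  92.  91.  91.  90.  94.  94.  93.  92.  92.  92.  93.  90.
   94. 101. 148. 142.  92.  62.  65.  65.  62.  64.  61.  63.  63.  65.
   64.  63.  61.  39.  25.  32.  25.  26.  29.  29.  25.  25.  26.  26.
   23.  28.]
 [ 96.  96.  96.  95.  95.  94.  94.  95.  96.  95.  95.  95. 145. 155.
  156. 103. 106.  71.  67.  65.  65.  65.  63.  64.  63.  63.  65.  67.
   64.  65.  66.  53.  36.  26.  33.  29.  31.  27.  32.  25.  27.  29.
   28.  29.]]
```

Request:
{"op": "carry_out", "data": {
  "deltas": "-2 0 -1 0 0 0 1; -3 0 -1 0 0 0 1; -4 0 -1 0 0 0 1; -4 0 -1 0 0 0 1"
}}

```text
time_s: 11.92
eef_pos: [0.483, 0.1683, 0.0551]
eef_rot: [-0.001, 0.6, 0.8, 0.0]
wrist_force: [-2.1, 5.7, 1.6]
opening: 0.0
grasp_force: 2.9
```

```bash
python3 - <<'E'
from h import *
st()
E
```

```text
t 11.93 box x,y,z mm [1.00e-01 1.18e+02 5.51e+01] F box [-0.4  6.1  1.6] yaw_y 0.284 tilt [ 0.002 -0.    -1.   ] op 0.0 q6 -0.18
```

Request:
{"op": "carry_out", "data": {
  "deltas": "15 0 0 0 0 0 1; 30 0 -5 0 0 0 1; 30 0 -55 0 0 0 1; 30 0 -110 0 0 0 1; -20 0 -120 0 0 0 1; -80 0 -120 0 0 0 1; -140 0 -120 0 0 0 1; -200 0 -120 0 0 0 1; -260 0 -120 0 0 0 1; -302 0 -120 0 0 0 1; -302 0 -120 0 0 0 1; -302 0 -120 0 0 0 1"
}}

```text
time_s: 13.42
eef_pos: [0.5679, -0.1216, 0.175]
eef_rot: [-0.0, 0.6, 0.8, 0.0]
wrist_force: [0.6, 0.9, -0.5]
opening: -0.003
grasp_force: 0.0
```

```bash
python3 - <<'E'
from h import *
st();im=vision.camera("top");cv2.imwrite("pics/top2.png",im);w=vision.camera("wrist");cv2.imwrite("pics/w6.png",w)
g=im.min(2);m=np.zeros_like(g);m[200:275,290:380]=(g[200:275,290:380]>150)*255
a=(cv2.imread("pics/top0.png")[205:275,285:325].astype(int));b=im[205:275,285:325].astype(int)
print(abs(a-b).mean(2)[20:60:3,0:30:2].round().astype(int))
E
```

```text
t 13.43 box x,y,z mm [   0.4 -184.   175. ] F box [ 0.8  0.7 -0.5] yaw_y 0.2843 tilt [ 0.001 -0.    -1.   ] op -0.0 q6 -0.7
[[ 2  3  3  2  1  2  4  2  4  3  5  4  3  8  0]
 [ 4  3  2  2  6  3  4  4  1  6  7  1  5  8  6]
 [ 2  1  7  1  2  5  2  1  3  1  3  6  5  2  5]
 [ 3 11  7  2  3  2  4  0  7  4  7  1  4  1  5]
 [ 2  2  1  2  5  1  2  5 18 64  2  7 10  3  3]
 [ 1  5  2  3 21 25 45 41 42 13 59  5  5  8  3]
 [ 6  8  2  3 27  7 44 39 48  9 77  1  2  5  5]
 [ 1  3  3  5 29 20 48 47 41 51  4 50  2  8  5]
 [ 2  8  3  2  2 24 12 40 42 44 16 67  1  2  5]
 [ 3  1  2  1  1 28 14 48 42 41 19 24  2  7  5]
 [ 1  1  4  0  2  8 12 44 59 48 14 12  6  3  3]
 [ 7  1  2 10  2  2  2  2  4  1  1  1  1  3  2]
 [ 5  5  3  4  6  2  4  2  2  3  3  3  4  1  4]
 [ 1  5  4  5  3  2  7  4  4  2  1  4  7  4  5]]
```

Request:
{"op": "carry_out", "data": {
  "deltas": "0 0 55 0 0 0 1; 0 0 110 0 0 0 1; 0 0 137 0 0 0 1; 0 0 137 0 0 0 1; 12 0 137 0 0 0 1; 24 0 137 0 0 0 1; 33 0 135 0 0 0 1; 41 0 132 0 0 0 1; 48 0 129 0 0 0 1; 55 0 125 0 0 0 1; 62 0 121 0 0 0 1; 62 0 121 0 0 0 1"
}}

```text
time_s: 15.02
eef_pos: [0.5505, -0.0625, 0.0543]
eef_rot: [-0.0, 0.6, 0.8, 0.0]
wrist_force: [-0.6, -0.5, 0.2]
opening: 0.003
grasp_force: 0.0
```

```bash
python3 - <<'E'
from h import *
st()
E
```

```text
t 15.03 box x,y,z mm [   0.2 -122.5   54.3] F box [-0.7 -0.3  0.2] yaw_y 0.2845 tilt [ 0. -0. -1.] op 0.0 q6 -0.61
```

Request:
{"op": "carry_out", "data": {
  "deltas": "1 0 0 0 0 0 1; 2 0 0 0 0 0 1; 3 0 0 0 0 0 1; 3 0 0 0 0 0 1"
}}

```text
time_s: 15.52
eef_pos: [0.5498, -0.0603, 0.0541]
eef_rot: [-0.0, 0.6, 0.8, -0.0]
wrist_force: [0.4, -0.1, 0.8]
opening: 0.0
grasp_force: 0.3
```

```bash
python3 - <<'E'
from h import *
st()
E
```

```text
t 15.53 box x,y,z mm [   0.2 -120.2   54.1] F box [ 0.3 -0.2  0.8] yaw_y 0.2839 tilt [-0. -0. -1.] op 0.0 q6 -0.61
```

Request:
{"op": "carry_out", "data": {
  "deltas": "1 0 0 0 0 0 1; 2 0 0 0 0 0 1; 3 0 0 0 0 0 1; 3 0 0 0 0 0 1"
}}

```text
time_s: 16.02
eef_pos: [0.5493, -0.058, 0.0542]
eef_rot: [0.001, 0.6, 0.8, -0.0]
wrist_force: [1.1, -4.4, 0.3]
opening: 0.001
grasp_force: 2.5
```

```bash
python3 - <<'E'
from h import *
st()
E
```

```text
t 16.02 box x,y,z mm [   0.3 -117.8   54.2] F box [-0.2 -4.6  0.3] yaw_y 0.284 tilt [-0.001  0.    -1.   ] op 0.0 q6 -0.6
```

Request:
{"op": "carry_out", "data": {
  "deltas": "-15 0 0 0 0 0 1; -30 0 -10 0 0 0 1; -40 0 -60 0 0 0 1; -40 0 -120 0 0 0 1; -40 0 -120 0 0 0 1"
}}

```text
time_s: 16.65
eef_pos: [0.5643, -0.0981, 0.181]
eef_rot: [0.006, 0.6, 0.8, 0.002]
wrist_force: [-0.4, 0.2, -1.0]
opening: -0.002
grasp_force: 0.0
```

```bash
cat >> h.py <<'E'
def wing(t,s):
    """wing mask in both views: pixels of dark grey head over lid; returns per view centroid + top-view direction"""
    out={}
    for n,im in(("top",t),("scene",s)):
        c=cam(n);uv=np.array([proj(c,np.r_[C+a*X+b*Y,z]) for a in(-.04,.04) for b in(-.05,.05) for z in((.13,.13) if n=="top" else (.12,.155))])
        ctr=proj(c,np.r_[C,.138]);x0,x1=int(ctr[0]-22),int(ctr[0]+22);y0,y1=(int(ctr[1]-16),int(ctr[1]+16)) if n=="top" else (int(ctr[1]-14),int(ctr[1]+14))
        out[n]=(x0,y0,im[y0:y1,x0:x1].mean(2).round().astype(int))
    return out
E
python3 - <<'E'
from h import *
st();np.set_printoptions(linewidth=250)
t=vision.camera("top");s=vision.camera("scene");cv2.imwrite("pics/t7.png",t);cv2.imwrite("pics/s7.png",s)
w=wing(t,s)
for n in w:
    x0,y0,a=w[n];print(n,x0,y0);print(a)
E
```

```text
t 16.65 box x,y,z mm [   3.5 -160.5  181. ] F box [-0.3  0.3 -1. ] yaw_y 0.2833 tilt [-0.007  0.009 -1.   ] op -0.0 q6 -0.66
top 311 218
[[106 105 104 ... 208 205 210]
 [106 104 103 ... 208 211 209]
 [108 102 108 ... 211 210 209]
 ...
 [208 209 205 ... 208 210 207]
 [206 209 207 ... 208 209 210]
 [211 211 205 ... 208 191 154]]
scene 302 195
[[ 84  84  80 ... 108 107 107]
 [ 85  81  83 ... 110 109 106]
 [ 98  91  89 ... 108 111 108]
 ...
 [213 209 207 ... 216 211 211]
 [214 210 208 ... 209 210 212]
 [214 213 214 ... 211 210 214]]
```

```bash
cat >> h.py <<'E'
def topwing(t,z):
    c=cam("top");ctr=proj(c,np.r_[C,z]).round().astype(int);g=t.mean(2);m=np.zeros(g.shape,np.uint8);m[ctr[1]-15:ctr[1]+16,ctr[0]-15:ctr[0]+16]=1
    m&=(g<140).astype(np.uint8)
    n,l,s,ce=cv2.connectedComponentsWithStats(m);k=1+s[1:,4].argmax();v,u=np.nonzero(l==k)
    P=np.array([ray(c,p,z)[:2]-C for p in zip(u,v)])@np.c_[X,Y];w=200-g[v,u];mu=(P*w[:,None]).sum(0)/w.sum()
    _,S,V=np.linalg.svd((P-mu)*np.sqrt(w)[:,None]);e=(P-mu)@V[0]
    print("wing centre mm",(mu*1e3).round(1),"box angle mod pi",round(np.arctan2(V[0,1],V[0,0])%np.pi,3),"extent",(e.min()*1e3).round(),(e.max()*1e3).round(),"n",len(u))
E
python3 - <<'E'
import sys
from h import *
np.set_printoptions(linewidth=250,threshold=sys.maxsize)
for n in("t7","top0"):topwing(cv2.imread(f"pics/{n}.png"),.143)
g=cv2.imread("pics/s7.png").mean(2).round().astype(int);print(g[203:224,309:344])
c=cam("scene")
for z in(.136,.139,.142,.145,.148):print(z,proj(c,np.r_[C,z]).round(1))
E
```

```text
wing centre mm [-1.   0.6] box angle mod pi 1.876 extent -46.0 45.0 n 125
wing centre mm [-1.1  0.6] box angle mod pi 1.871 extent -46.0 47.0 n 128
[[110 111 108 111 109 109 107 108 108 110 112 107 111 109 107 113 107 108 108 107 109 108 106 110 109 109 109 108 106 107 113 109 110 110 112]
 [111 118 119 117 106 105 105 107 109 108 108 109 108 108 108 107 109 109 107 108 110 108 110 108 109 107 108 107 108 109 110 106 109 110 110]
 [120 134 142 128 107  99  97 102 105 106 110 107 108 107 109 107 109 107 104 106 107 107 108 105 109 110 106 108 111 109 107 111 110 109 106]
 [145 169 162 135 103  89  90  92  94  99 104 109 106 102 102 107 105 104 104 106 106 107 109 107 105 105 110 109 109 109 110 107 108 111 109]
 [175 190 176 139  93  74  78  79  80  85  89  93  90  93 100 100 103  97  99 101 107 107 103 105 101  99 102 102 104 109 109 108 110 109 110]
 [203 209 188 140  95  71  72  73  75  78  76  74  78  79  84  93  92  88  84  87  93  96  91  88  86  85  90  92  99 104 106 109 109 108 107]
 [216 214 199 160 117  88  81  85  91  90  87  78  76  66  75  80  81  76  72  72  73  78  77 
[... 1451 characters left out ...]
17 220 219 219 220 218 219]
 [218 219 216 211 200 193 185 187 184 188 191 201 207 209 209 197 191 193 194 193 178 162 163 177 195 207 210 211 211 212 216 218 220 219 216]
 [220 219 218 219 214 212 213 213 210 205 201 204 207 213 214 212 208 209 205 202 190 172 162 167 180 190 194 191 195 200 211 218 218 216 209]
 [219 219 219 218 218 218 219 218 217 215 210 208 207 207 210 210 210 209 205 202 198 193 191 189 196 197 199 197 199 202 213 216 214 212 211]
 [220 218 221 220 220 219 218 219 219 218 217 213 209 207 206 207 206 205 207 211 209 211 212 213 213 212 215 213 214 214 214 214 215 212 211]]
0.136 [324.5 210.3]
0.139 [324.5 209.6]
0.142 [324.6 208.8]
0.145 [324.6 208.1]
0.148 [324.6 207.4]
```

```bash
python3 - <<'E'
from h import *
c=cam("scene")
for a,b in((-63,92),(63,-92),(-63,-92)):
    print(a,b,[proj(c,np.r_[C+a*X/1e3+b*Y/1e3,z]).round(1) for z in(.09,.097)])
for a in(1.876,):
    e=np.cos(a)*X+np.sin(a)*Y
    for z in(.139,.142,.145):print(z,[proj(c,np.r_[C-.001*X+k*e*.036,z]).round(1) for k in(1,-1)])
g=cv2.imread("pics/s7.png").mean(2).round().astype(int);print(g[214:232,285:300]);print(g[210:226,348:362]);print(g[228:246,332:346])
E
```

```text
-63 92 [array([292.6, 223. ]), array([292.6, 221.3])]
63 -92 [array([355.9, 219.9]), array([356. , 218.2])]
-63 -92 [array([339.6, 238.1]), array([339.7, 236.4])]
0.139 [array([314.2, 208.6]), array([334.7, 210.8])]
0.142 [array([314.2, 207.8]), array([334.7, 210.1])]
0.145 [array([314.2, 207.1]), array([334.7, 209.4])]
[[109 109 107 108 109 110 111 110 111 107 103  96  97 107 126]
 [110 110 109 111 106 109 112 111 109 106  99 101 117 137 167]
 [110 112 109 109 107 111 109 110 112 106 102 112 143 174 199]
 [112 110 112 110 111 109 107 110 111 106 104 128 170 199 210]
 [108 110 109 111 111 113 112 110 112 113 122 152 189 210 216]
 [110 109 108 109 112 110 110 112 117 133 157 183 206 216 218]
 [109 111 109 109 109 109 111 117 132 162 184 206 213 217 218]
 [108 112 107 109 110 109 110 123 144 174 198 211 216 216 218]
 [110 111 110 110 111 109 110 122 140 161 182 195 203 210 211]
 [111 110 111 111 110 110 111 116 123 137 149 163 174 182 189]
 [108 109 108 107 109 109 114 112 114 116 121 125 134 146 155]
 [111 109 110 107 113 110 107 110 109 108 109 112 109 115 127]
 [110 111 109 108 108 
[... 1664 characters left out ...]
2 197 205 212 210 208 204 187 174 155 123  94  82]
 [151 160 168 178 187 186 179 172 153 135 112  89  68  62]
 [129 134 141 148 152 150 145 141 125 107  86  68  59  52]
 [120 126 125 130 135 134 132 119 103  84  68  59  55  58]
 [113 118 119 120 124 121 118 105  85  73  59  59  57  55]
 [ 99 102 108 113 116 112 100  85  71  63  59  58  55  57]
 [ 78  83  91  97 101  98  86  68  58  55  58  61  66  71]
 [ 67  68  73  75  80  79  71  57  53  56  57  65  82  88]
 [ 65  67  65  68  68  69  60  56  57  57  54  70  87  96]
 [ 64  61  65  68  65  65  56  57  52  54  57  67  82  89]
 [ 62  60  59  63  62  64  63  57  57  52  62  73  76  76]
 [ 59  61  58  59  63  63  68  58  54  63  73  83  85  81]]
```

Request:
{"op": "carry_out", "data": {
  "deltas": "0 0 0 0 0 0 1; 40 10 0 0 0 0 1; 95 22 0 0 0 0 1; 150 34 0 0 0 0 1; 168 34 0 0 0 0 1; 168 34 0 0 0 0 1; 168 34 20 0 0 0 1; 168 34 45 0 0 0 1; 168 34 65 0 0 0 1; 168 34 74 0 0 0 1; 168 34 74 0 0 0 1"
}}

```text
time_s: 18.12
eef_pos: [0.5455, 0.0739, 0.0995]
eef_rot: [-0.001, 0.6, 0.8, -0.001]
wrist_force: [-0.4, -0.7, 0.0]
opening: -0.002
grasp_force: 0.0
```

```bash
cat >> h.py <<'E'
def arc(p0,a0,a1,n,z0,z1,r=36,c=(-1,.6)):
    """rows from commanded (x,y,z)=p0 along the arc; tool x=box y, tool y=box x, tool z down"""
    for a,z in zip(np.linspace(a0,a1,n+1)[1:],np.linspace(z0,z1,n+1)[1:]):
        x=c[0]+r*np.cos(a);y=c[1]+r*np.sin(a);print(f"{a:.2f}: {y-p0[1]:.0f} {x-p0[0]:.0f} {p0[2]-z:.0f}")
E
python3 - <<'E'
from h import *
st();arc((34,11.5,100),.3,-3.0,11,100,93)
E
```

```text
t 18.12 box x,y,z mm [33.6  9.9 99.5] F box [-0.6 -0.5  0. ] yaw_y 0.2827 tilt [ 0.    -0.001 -1.   ] op -0.0 q6 -0.36
0.00: -11 1 1
-0.30: -22 -1 1
-0.60: -31 -5 2
-0.90: -39 -13 3
-1.20: -44 -22 3
-1.50: -47 -32 4
-1.80: -46 -43 4
-2.10: -42 -53 5
-2.40: -35 -62 6
-2.70: -26 -68 6
-3.00: -16 -71 7
```

Request:
{"op": "carry_out", "data": {
  "deltas": "-11 1 1 0 0 0 1; -22 -1 1 0 0 0 1; -31 -5 2 0 0 0 1; -39 -13 2 0 0 0 1; -44 -22 3 0 0 0 1; -47 -32 3 0 0 0 1; -47 -32 3 0 0 0 1"
}}

```text
time_s: 19.0
eef_pos: [0.5274, 0.0205, 0.0971]
eef_rot: [-0.0, 0.6, 0.8, -0.0]
wrist_force: [-0.3, -0.5, -0.4]
opening: 0.001
grasp_force: 0.0
```

```bash
python3 - <<'E'
from h import *
st();t=vision.camera("top");s=vision.camera("scene");cv2.imwrite("pics/t8.png",t);cv2.imwrite("pics/s8.png",s)
topwing(t,.14)
arc((2,-36,97),-1.5,-4.8,11,97,89)
E
```

```text
t 19.0 box x,y,z mm [  1.3 -36.3  97.1] F box [-0.4 -0.4 -0.4] yaw_y 0.2835 tilt [-0.    -0.001 -1.   ] op 0.0 q6 -0.47
wing centre mm [ -0.9 -10.8] box angle mod pi 2.415 extent -57.0 65.0 n 713
-1.80: 2 -11 1
-2.10: 6 -21 1
-2.40: 12 -30 2
-2.70: 21 -36 3
-3.00: 32 -39 4
-3.30: 42 -39 4
-3.60: 53 -35 5
-3.90: 61 -29 6
-4.20: 68 -21 7
-4.50: 72 -11 7
-4.80: 72 0 8
```

```bash
cat >> h.py <<'E'
def scenewing(s,z,path=None):
    """mean brightness at where the far wing lobe would sit, over wing angle mod 2pi"""
    c=cam("scene");g=s.mean(2).astype(np.float32);r=[]
    for a in np.arange(0,2*np.pi,.15):
        e=np.cos(a)*X+np.sin(a)*Y;p=[proj(c,np.r_[C-.001*X+e*q,z+d]) for q in(.022,.03,.038) for d in(-.004,0,.004)]
        r.append((round(float(a),2),int(np.mean([cv2.getRectSubPix(g,(1,1),tuple(map(float,k)))[0,0] for k in p]))))
    print(r)
E
python3 - <<'E'
from h import *
scenewing(cv2.imread("pics/s7.png"),.142);scenewing(cv2.imread("pics/s8.png"),.14)
E
```

```text
[(0.0, 106), (0.15, 105), (0.3, 106), (0.45, 107), (0.6, 107), (0.75, 106), (0.9, 105), (1.05, 105), (1.2, 102), (1.35, 97), (1.5, 89), (1.65, 83), (1.8, 81), (1.95, 89), (2.1, 103), (2.25, 125), (2.4, 148), (2.55, 173), (2.7, 190), (2.85, 200), (3.0, 202), (3.15, 198), (3.3, 179), (3.45, 137), (3.6, 84), (3.75, 89), (3.9, 140), (4.05, 176), (4.2, 186), (4.35, 178), (4.5, 159), (4.65, 129), (4.8, 103), (4.95, 85), (5.1, 80), (5.25, 81), (5.4, 88), (5.55, 95), (5.7, 100), (5.85, 104), (6.0, 105), (6.15, 106)]
[(0.0, 67), (0.15, 68), (0.3, 75), (0.45, 87), (0.6, 94), (0.75, 92), (0.9, 84), (1.05, 80), (1.2, 96), (1.35, 127), (1.5, 158), (1.65, 184), (1.8, 201), (1.95, 209), (2.1, 211), (2.25, 211), (2.4, 210), (2.55, 213), (2.7, 216), (2.85, 215), (3.0, 205), (3.15, 186), (3.3, 167), (3.45, 139), (3.6, 87), (3.75, 75), (3.9, 88), (4.05, 79), (4.2, 67), (4.35, 72), (4.5, 74), (4.65, 65), (4.8, 56), (4.95, 51), (5.1, 50), (5.25, 50), (5.4, 50), (5.55, 51), (5.7, 51), (5.85, 53), (6.0, 58), (6.15, 66)]
```

Request:
{"op": "carry_out", "data": {
  "deltas": "2 -11 1 0 0 0 1; 6 -21 1 0 0 0 1; 12 -30 2 0 0 0 1; 21 -36 3 0 0 0 1; 32 -39 4 0 0 0 1; 42 -39 4 0 0 0 1; 53 -35 5 0 0 0 1; 61 -29 6 0 0 0 1; 68 -21 7 0 0 0 1; 72 -11 7 0 0 0 1; 72 0 8 0 0 0 1"
}}

```text
time_s: 20.48
eef_pos: [0.5084, 0.0907, 0.0888]
eef_rot: [-0.0, 0.6, 0.8, -0.0]
wrist_force: [-2.4, -0.9, 0.9]
opening: 0.003
grasp_force: 0.9
```

```bash
python3 - <<'E'
from h import *
st();s=vision.camera("scene");t=vision.camera("top");cv2.imwrite("pics/s9.png",s);cv2.imwrite("pics/t9.png",t)
scenewing(s,.132);topwing(t,.132)
arc((2,36,89),-4.8,-6.9,7,89,84)
E
```

```text
t 20.48 box x,y,z mm [ 2.7 36.4 88.8] F box [-2.5 -0.2  0.9] yaw_y 0.2844 tilt [ 0.001 -0.001 -1.   ] op 0.0 q6 -0.34
[(0.0, 105), (0.15, 98), (0.3, 91), (0.45, 87), (0.6, 85), (0.75, 75), (0.9, 64), (1.05, 66), (1.2, 71), (1.35, 72), (1.5, 74), (1.65, 83), (1.8, 96), (1.95, 109), (2.1, 113), (2.25, 114), (2.4, 114), (2.55, 114), (2.7, 113), (2.85, 112), (3.0, 108), (3.15, 103), (3.3, 95), (3.45, 85), (3.6, 76), (3.75, 72), (3.9, 66), (4.05, 63), (4.2, 90), (4.35, 138), (4.5, 176), (4.65, 195), (4.8, 199), (4.95, 192), (5.1, 176), (5.25, 157), (5.4, 141), (5.55, 130), (5.7, 124), (5.85, 118), (6.0, 114), (6.15, 110)]
wing centre mm [-2.6  0.5] box angle mod pi 1.88 extent -66.0 70.0 n 961
-5.10: -2 11 1
-5.40: -8 20 1
-5.70: -16 27 2
-6.00: -25 32 3
-6.30: -36 33 4
-6.60: -47 31 4
-6.90: -56 26 5
```

Request:
{"op": "carry_out", "data": {
  "deltas": "-2 11 1 0 0 0 1; -8 20 1 0 0 0 1; -16 27 2 0 0 0 1; -25 32 3 0 0 0 1; -36 33 4 0 0 0 1; -47 31 4 0 0 0 1; -56 26 5 0 0 0 1; -56 26 5 0 0 0 1"
}}

```text
time_s: 21.58
eef_pos: [0.549, 0.0423, 0.0844]
eef_rot: [0.001, 0.6, 0.8, -0.0]
wrist_force: [0.9, 0.2, 0.3]
opening: -0.001
grasp_force: 0.1
```

```bash
python3 - <<'E'
from h import *
st();s=vision.camera("scene");cv2.imwrite("pics/s10.png",s)
scenewing(s,.127)
arc((28,-20,84),-6.9,-7.8,4,84,81)
E
```

```text
t 21.57 box x,y,z mm [ 28.1 -21.5  84.4] F box [ 1.  -0.1  0.3] yaw_y 0.2828 tilt [-0.001  0.001 -1.   ] op -0.0 q6 -0.42
[(0.0, 92), (0.15, 97), (0.3, 95), (0.45, 94), (0.6, 106), (0.75, 129), (0.9, 148), (1.05, 156), (1.2, 149), (1.35, 129), (1.5, 104), (1.65, 87), (1.8, 80), (1.95, 88), (2.1, 109), (2.25, 134), (2.4, 160), (2.55, 180), (2.7, 190), (2.85, 184), (3.0, 161), (3.15, 135), (3.3, 127), (3.45, 127), (3.6, 117), (3.75, 108), (3.9, 105), (4.05, 105), (4.2, 102), (4.35, 99), (4.5, 93), (4.65, 84), (4.8, 77), (4.95, 71), (5.1, 68), (5.25, 66), (5.4, 64), (5.55, 62), (5.7, 59), (5.85, 56), (6.0, 63), (6.15, 78)]
-7.12: -6 -5 1
-7.35: -11 -12 2
-7.58: -14 -19 2
-7.80: -15 -27 3
```

Request:
{"op": "carry_out", "data": {
  "deltas": "-6 -5 1 0 0 0 1; -11 -12 2 0 0 0 1; -14 -19 2 0 0 0 1; -15 -25 3 0 0 0 1; -15 -25 3 0 0 0 1; -13 -18 3 0 0 0 1; -10 -10 3 0 0 0 1; 0 4 0 0 0 0 1; 0 4 -40 0 0 0 1; 0 4 -90 0 0 0 1; -60 4 -110 0 0 0 1; -120 4 -110 0 0 0 1"
}}

```text
time_s: 23.12
eef_pos: [0.589, -0.0705, 0.1974]
eef_rot: [0.003, 0.599, 0.801, 0.001]
wrist_force: [-0.2, 0.8, -0.1]
opening: 0.001
grasp_force: 0.0
```

Request:
{"op": "carry_out", "data": {
  "deltas": "-60 0 0 0 0 0 1; -100 0 0 0 0 0 1; -100 0 0 0 0 0 1; -100 0 0 0 0 0 1"
}}

```text
time_s: 23.62
eef_pos: [0.6144, -0.1653, 0.1937]
eef_rot: [-0.001, 0.6, 0.8, 0.0]
wrist_force: [0.5, 0.7, -0.3]
opening: -0.004
grasp_force: 0.0
```

```bash
python3 - <<'E'
from h import *
st();s=vision.camera("scene");t=vision.camera("top");cv2.imwrite("pics/s11.png",s);cv2.imwrite("pics/t11.png",t)
topwing(t,.124);scenewing(s,.124)
c=cam("top");g=t.min(2);m=np.zeros_like(g);m[200:275,290:380]=(g[200:275,290:380]>150)*255
n,l,st_,ce=cv2.connectedComponentsWithStats(m);k=1+st_[1:,4].argmax()
r=cv2.minAreaRect(np.argwhere(l==k)[:,::-1].astype(np.float32));print(r)
f=lambda a,W,H:cv2.resize(a,(W,H),interpolation=cv2.INTER_CUBIC)
cv2.imwrite("pics/fin.png",np.hstack([f(t[200:275,290:380],400,333),f(s[192:267,275:365],400,333)]))
E
```

```text
t 23.62 box x,y,z mm [  32.7 -239.1  193.7] F box [ 0.7  0.5 -0.3] yaw_y 0.2845 tilt [ 0.001 -0.    -1.   ] op -0.0 q6 -0.73
wing centre mm [-0.8  1.9] box angle mod pi 1.084 extent -45.0 46.0 n 107
[(0.0, 138), (0.15, 124), (0.3, 114), (0.45, 112), (0.6, 119), (0.75, 114), (0.9, 96), (1.05, 87), (1.2, 108), (1.35, 148), (1.5, 178), (1.65, 194), (1.8, 202), (1.95, 205), (2.1, 205), (2.25, 204), (2.4, 203), (2.55, 200), (2.7, 197), (2.85, 194), (3.0, 188), (3.15, 183), (3.3, 176), (3.45, 158), (3.6, 142), (3.75, 130), (3.9, 118), (4.05, 98), (4.2, 86), (4.35, 104), (4.5, 141), (4.65, 171), (4.8, 191), (4.95, 203), (5.1, 209), (5.25, 208), (5.4, 201), (5.55, 190), (5.7, 178), (5.85, 169), (6.0, 160), (6.15, 151)]
((332.9129333496094, 235.89642333984375), (37.69905090332031, 56.738975524902344), 74.40719604492188)
```

View pics/fin.png

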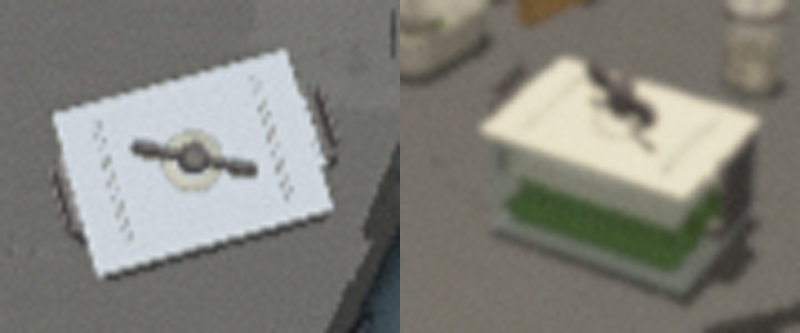

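```bash
python3 -c "
from bench import ctrl
print(ctrl.hand_in())"
```

```text
the job is handed in; nothing more can be done
None
```

I pushed both clips to their stops first, then turned the wing screw clockwise to about 8.34 rad by the camera measurement (half a turn past where the plate should meet the cucumbers); the job is handed in at about 24 s with the arm clear, the verdict is not known yet, and the real fingertips turned out about 36 mm above the reported tool point, so my first two left-clip pushes passed over the clip without moving it.

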